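# Clear and zero the bench scale

### The job

Get the studio scale ready for weighing: holding the scraper block, sweep the three sherds off the scale's pan into the wooden tray beside it - their edges are sharp, so touch them with the scraper only, not with the gripper. Stand the scraper back on the bench, then, with the pan empty, push the bezel of the dial round by a thumb tab until the pointer lies on the wide zero mark. Leave the other things on the bench where they stand.

Things in the scene. Friction and masses are not known exactly. Their poses are not given: they have to be found in the camera images.
- scale: Grey spring bench scale, fixed to the bench, about 400 mm wide (its y) and 180 mm deep (its x). Origin on the bench surface; z up. Steel pan on the +y half, round dial facing straight up on the -y half. The casing under the pan is 70 mm high and is some 10 mm smaller than the pan all round.
- pan_top (a point): Centre of the pan's flat upper face; axes as the scale's. The pan is a rimless plate 180 mm (x) by 215 mm (y), centred 92.5 mm to the +y side of the scale's origin. Empty, its face is about 90 mm above the bench (1 mm either way); it is sprung and sinks 7 mm per kg (about 2 mm under the sherds, 13 mm at most).
- dial_center (a point): Point on the dial's vertical axis, level with the top of the bezel rim, 70 mm above the bench and 120 mm to the -y side of the scale's origin; fixed; axes as the scale's. Rim radius 76 mm, under a flat clear cover; rim, card and cover turn together, either way, up to 3 rad from where the zero mark points to the scale's +x; stiff (about 1.5 N at a tab), staying where left.
- zero_mark (a point): Point on the card's zero mark, 55 mm from the dial axis, turns with the bezel; its x points radially outward. The zero mark is the one wide black bar (7 mm wide, 19 mm long, radial); the others are thin and run clockwise from it, one per 100 g (0.236 rad). It starts 0.2 to 1.5 rad anticlockwise (from above) of the empty scale's pointer.
- pointer_tip (a point): Tip of the black pointer under the cover, 55 mm from the dial axis; its x points radially outward along the pointer. It turns clockwise (from above) by 0.236 rad per 100 g on the pan. With the pan empty it rests within 0.3 rad of the scale's +x direction, differently each time. The scale reads zero when this point is on the zero mark.
- tab_right (a point): Middle of the top edge of one of the bezel's two upright thumb tabs: a fin 22 mm long radially (66 to 88 mm from the dial axis), 10 mm thick, standing 24 mm above the rim (top 94 mm above the bench). This point is 77 mm from the axis, and turns with the bezel, a quarter turn clockwise of the zero mark.
- tab_left (a point): The same for the other thumb tab, a quarter turn anticlockwise of the zero mark, on the side where the pan is.
- tray: Plywood catch tray, fixed, open on top, 240 mm (x) by 180 mm (y), 50 mm high, walls and floor 5 mm; origin under its centre on the bench, axes nearly parallel to the scale's. Its near wall stands right below the pan's +y edge (within 8 mm), some 40 mm lower.
- sherd1: Broken terracotta piece with a white glazed face, about 70 x 48 x 17 mm, about 0.1 kg, lying flat on the pan; origin at the centre of its underside.
- sherd2: Another such sherd, same size.
- sherd3: Another such sherd, same size.
- scraper: Scraper block standing on its rubber foot on the bench to the right of the scale (-y): 150 mm long (x), foot 36 mm thick (y) and 18 mm high, above it an upright wooden grip 26 mm thick (y) and 144 mm long up to 74 mm; 0.2 kg. Origin at the centre of its underside.
- kiln_prop: Bystander: pale fireclay block 110 x 48 x 40 mm beside the scraper; the two may change places.
- jar: Bystander: lidded jar, 60 mm across, 75 mm high; origin at the centre of its underside.
- bowl: Bystander: white bowl, 130 mm across, 50 mm high, behind the scale.
- saucer: Bystander: white saucer, 150 mm across, behind the scale.
- cup: Bystander: terracotta cup, 70 mm across, 70 mm high, near the robot.
- brush: Bystander: brush lying in front of the scale.
- bottle: Bystander: white bottle, 60 mm across, 150 mm high, beside the jar.
Things that resemble listed ones, but are neither listed nor needed, are in the scene too. What is shaped like the scraper but yellow is not meant.

How it is judged:
By the outcome, as a careful person would: the job done as asked, in the order asked, and still so for the second after the job is handed in, with the robot touching nothing.
It also fails if it takes over 67 s, if anything falls off the work surface, if the arm or the gripper's body presses on something with over 40 N, if the wrist force passes 120 N, or if a joint passes its speed limit or range.

### The arm

A 6-joint arm with a two-finger parallel gripper is mounted at the origin on the work surface. World frame = base frame: x ahead of the robot, y to its left, z up, the work surface at z = 0. Lengths are in mm, angles in rad, forces in N, time in s.
With the tool pointing down it reaches from about 300 to 775 mm from the base axis. Payload 14.6 kg.
Tool frame: the origin (TCP) lies on the centre line of the jaws, within the pads' length; the fingertips stand 19 mm ahead of it and the grasp point (between the pads) is the TCP (bot.tip_reach is the distance from the TCP to the fingertips, in mm); z points along the fingers, y is the line along which they close (so a half turn about z gives the same grasp; the last joint's range is limited). The gripper opens to 85 mm and grips with 20 to 120 N. Pads are 22 mm wide; open, the fingers measure 114 mm over their backs; the gripper's body (76 mm by 85 mm) begins 54 mm behind the grasp point. The pads swing forward as they close: fully open they stand 13 mm farther back than shut.
Start: joints at [1.05, 0.3, 1.521, -0, 1.321, -0.067], TCP at [241.107, 494.325, 250.281] pointing down, gripper open.
Joint ranges: [-3.03, 3.03], [-0.79, 2.21], [0.23, 2.52], [-1.04, 4.18], [0, 3.07], [-2.55, 2.55]. Speed limits (rad/s): [2.22, 2.22, 2.57, 3.14, 3.14, 3.14].

### API

Orientations are given as a unit quaternion [w, x, y, z].
In Python, from rig import bot gives the robot as it stands. Calls block until the motion is done:
- bot.move_to(position, orientation): joint-space move of the TCP to a pose.
- bot.servo_line(position, attitude=None, speed=150, until_force=None): straight line of the TCP; attitude=None keeps the orientation; speed is the mean speed in mm/s. With until_force (N) it stops when the force on the tool has changed by that much, and returns True; else False.
- bot.move_joints(angles): joint-space move.
- bot.move_gripper(opening, grip_force=None): finger opening in mm; grip_force is the grip in N (None keeps the last); returns when the fingers have stopped.
- bot.dwell(seconds).
- bot.ik(position, orientation): joint angles nearest the present ones, or None.
- bot.read_state(): the state.
- bot.read_camera(name): name is "scene" or "top" or "wrist"; returns a dict with "image" (400x640x3 uint8, blue, green, red), "depth" (400x640 float32, mm along the optical axis (not along the pixel's ray), 0 where there is no reading), "fovy" (degrees; the focal length in pixels is half the picture's height over the tangent of half this angle, whatever the lens; pixels are square), "cx", "cy" (the principal point, pixels), "k1" (the pictures are not rectified: a ray, as slopes to the right and down, at radius r is drawn at 1 + k1 r^2 times it, then the intrinsics apply), "eye" and "attitude" of the camera in the world; the wrist camera has in their place "mount" (4x4, takes a point from camera to tool coordinates, whose origin is the TCP and whose axes are the flange's). Camera axes: x right, y down, z forward; pixel columns grow to the right and rows downward; lengths in mm; the calibration is good to about 2 mm. A picture is of the moment at which its call begins: read the wrist's pose just before it.
A pose or a line that the arm cannot do raises bot.MotionError and nothing moves.
- bot.finish_job(): hands the job in; it is judged then, once.
The state is a dict: "clock": time; "joint_positions": joint angles; "qvel": joint speeds; "effort": joint torques, N m; "ee_pos": TCP position; "tool_rot": TCP orientation; "ft_force": force on the tool from outside, world axes, zero at the start; "moment": the same for the moment, N m; "grip_width": finger opening in mm; "grip_force": force on a finger pad.
Only numpy, scipy, OpenCV 4.12 (cv2) and the standard library are available. Lean on these libraries where they do the work, as an engineer would, in place of code of your own. Each camera call takes 0.05 s, during which the arm holds its last target. There are 200 camera calls.

## Working session

There is one attempt and no reset: what is moved stays moved. The work goes in short steps, each a Python script; the robot and the scene stay as the last script left them, time stands still between calls to the robot, and variables do not carry over. Pictures are saved under pics/ and viewed, at most 10 in all, crops included, and the job is handed in when it is done.

```bash
mkdir -p pics; ls; cat > h.py <<'E'
import numpy as np, cv2
from scipy.spatial.transform import Rotation as R
from rig import bot
def quat(q): return R.from_quat([q[1],q[2],q[3],q[0]])
def cam(n):
    s=bot.read_state(); c=bot.read_camera(n)
    if n=='wrist':
        T=np.eye(4); T[:3,:3]=quat(s['tool_rot']).as_matrix(); T[:3,3]=s['ee_pos']
        c['T']=T@np.array(c['mount'])
    else:
        T=np.eye(4); a=np.array(c['attitude'])
        T[:3,:3]=quat(a).as_matrix() if a.size==4 else a
        T[:3,3]=c['eye']; c['T']=T
    return c
def rays(c,uv):
    uv=np.atleast_2d(np.array(uv,float)); f=200/np.tan(np.radians(c['fovy'])/2)
    d=(uv-[c['cx'],c['cy']])/f; r=d.copy()
    for _ in range(20): r=d/(1+c['k1']*(r**2).sum(1,keepdims=True))
    return np.c_[r,np.ones(len(r))]
def at_z(c,uv,z):
    d=rays(c,uv)@c['T'][:3,:3].T; e=c['T'][:3,3]
    return e+d*((z-e[2])/d[:,2])[:,None]
def by_depth(c,uv):
    uv=np.atleast_2d(uv); z=np.array([c['depth'][int(v),int(u)] for u,v in uv])
    return (rays(c,uv)*z[:,None])@c['T'][:3,:3].T+c['T'][:3,3]
def cloud(c):
    v,u=np.mgrid[0:400,0:640]; uv=np.c_[u.ravel(),v.ravel()]
    P=(rays(c,uv)*c['depth'].reshape(-1,1))@c['T'][:3,:3].T+c['T'][:3,3]
    P[c['depth'].ravel()==0]=np.nan
    return P.reshape(400,640,3)
def down(yaw): # tool z down, tool y (closing) at angle: yaw = heading of tool x
    q=(R.from_euler('z',yaw)*R.from_euler('x',np.pi)).as_quat(); return [q[3],q[0],q[1],q[2]]
E
python3 - <<'E'
from h import *
import pickle
for n in ('top','scene'):
    c=cam(n); pickle.dump(c,open(n+'.pkl','wb'))
    cv2.imwrite(f'pics/{n}0.png',cv2.resize(c['image'],(800,500),interpolation=cv2.INTER_CUBIC))
    print(n,c['fovy'],c['k1'],c['eye'],c['T'][:3,:3].round(2).tolist())
print(bot.read_state())
E
```

```text
pics
top 57.34346547394419 -0.02068817221883076 [ 435.10833722  -30.44356856 1125.8971625 ] [[0.01, -1.0, 0.09], [-1.0, -0.01, 0.0], [-0.0, -0.09, -1.0]]
scene 44.926533462542444 -0.08473086621750334 [1268.24332914  302.92164516 1211.96955278] [[-0.45, 0.73, -0.51], [0.89, 0.38, -0.25], [0.01, -0.57, -0.82]]
{'clock': 0.1, 'joint_positions': array([ 1.05034835e+00,  3.00373283e-01,  1.52153346e+00,  2.46647033e-05,
        1.32068462e+00, -6.65515520e-02]), 'qvel': array([-0.00168823,  0.00010701, -0.00088095,  0.00110606, -0.00151502,
       -0.00096367]), 'effort': array([ 6.44309694e-04, -5.44380355e+01, -3.62365043e+01, -8.00967655e-05,
        3.06469556e-03, -3.23805750e-05]), 'ee_pos': array([241.03686702, 494.15550458, 249.79510569]), 'tool_rot': array([-1.55901503e-04,  2.25007994e-01,  9.74356789e-01, -4.74544350e-04]), 'ft_force': array([ 0.85631988, -0.49860296, -0.73720249]), 'moment': array([-0.01700288,  0.01219051,  0.03341238]), 'grip_force': 0.0, 'grip_width': 85.10690639603177}
```

View pics/top0.png

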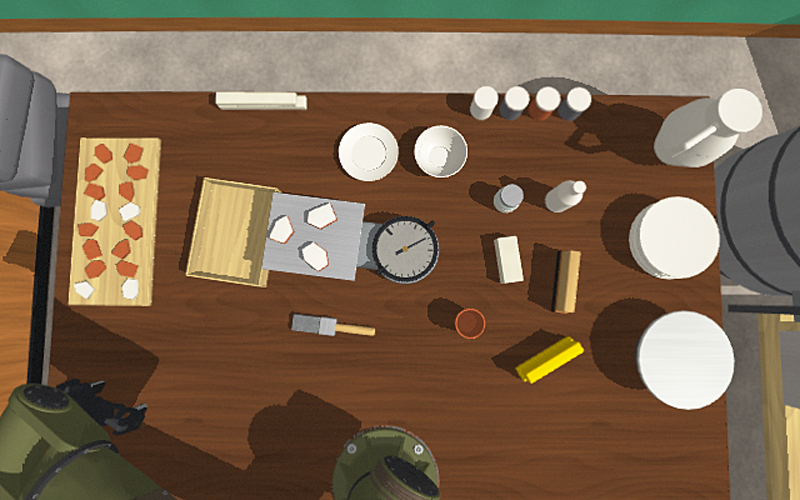

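View pics/scene0.png

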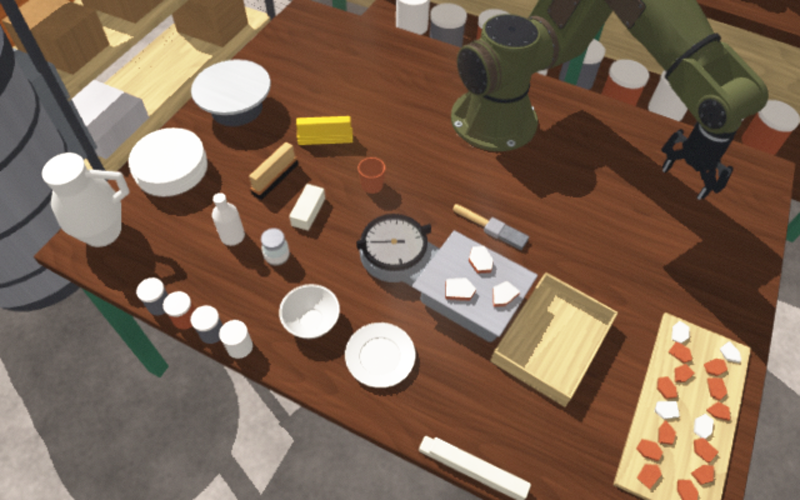

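The top view shows the scale with the pan centre near (314,236) and the dial near (405,248). The tray is on the left at (233,232), and the wooden scraper at (567,281) is right of the kiln prop at (509,259). Next I'll measure by depth.

```bash
python3 - <<'E'
from h import *
import pickle
c=pickle.load(open('top.pkl','rb')); P=cloud(c); k=.8
def rect(box,zl,zh,name):
    u0,u1,v0,v1=[int(b*k) for b in box]; Q=P[v0:v1,u0:u1].reshape(-1,3)
    Q=Q[(Q[:,2]>zl)&(Q[:,2]<zh)]
    (cx,cy),(w,h),a=cv2.minAreaRect(Q[:,:2].astype(np.float32)); 
    print(name,len(Q),'c',round(cx,1),round(cy,1),'wh',round(w,1),round(h,1),'a',round(a,2),'z',np.median(Q[:,2]).round(1), Q[:,2].max().round(1))
rect((255,375,185,290),80,97,'pan')
rect((255,375,185,290),98,112,'sherdtops')
rect((180,285,170,295),42,60,'traywalls')
rect((365,445,210,290),64,76,'dial')
rect((365,445,210,290),84,100,'tabs')
rect((545,590,240,320),66,80,'scraper')
rect((545,590,240,320),12,80,'scraperall')
rect((490,530,225,295),30,50,'kiln')
rect((535,600,330,390),60,80,'yellow')
for n,p in dict(dialc=(405,248),tabR=(433,223),tabL=(376,275),jar=(508,190),bottle=(575,188),cup=(470,322)).items(): print(n,by_depth(c,[(p[0]*k,p[1]*k)]).round(1))
cv2.imwrite('pics/dial0.png',cv2.resize(c['image'][155:240,205:360],None,fx=5,fy=5,interpolation=cv2.INTER_CUBIC))
E
```

```text
pan 3771 c 573.2 167.8 wh 216.7 180.3 a 83.21 z 87.3 97.0
sherdtops 871 c 586.6 168.5 wh 151.6 138.4 a 56.79 z 104.0 110.5
traywalls 468 c 587.7 370.3 wh 181.5 240.8 a 81.97 z 48.7 57.0
dial 2117 c 546.9 -44.9 wh 152.4 151.4 a 0.43 z 69.1 75.9
tabs 55 c 547.3 -44.1 wh 8.9 173.3 a 43.33 z 93.9 98.5
scraper 476 c 475.0 -429.4 wh 27.6 143.5 a 82.32 z 74.1 79.1
scraperall 873 c 475.3 -427.2 wh 32.4 150.6 a 82.75 z 70.4 79.1
kiln 609 c 527.1 -295.3 wh 109.8 49.1 a 8.61 z 40.6 47.1
yellow 435 c 291.9 -390.9 wh 27.3 128.4 a 31.15 z 74.3 79.0
dialc [[548.  -44.9  67.7]]
tabR [[ 603.1 -108.    93.8]]
tabL [[487.6  25.    1.6]]
jar [[ 685.5 -284.6   76.8]]
bottle [[ 673.7 -412.8  151.4]]
cup [[ 375.2 -205.1    5.6]]
```

View pics/dial0.png

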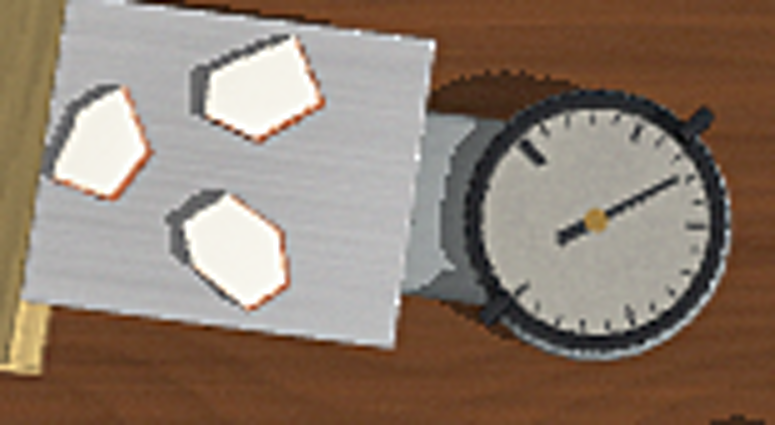

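Scale yaw is about -0.12 rad from both the pan rectangle and the pan–dial line (214 mm measured against 212.5 mm given). The zero mark at (535,152) in the crop gives about 0.75 rad. The pointer tip at (678,180) gives about -1.12 rad loaded. I'll grasp the scraper now and compute the sherd extents in the scale frame.

```bash
cat >> h.py <<'E'
YAW=-0.12; PAN=np.array([573.2,167.8]); DIAL=np.array([547.3,-44.6])
SX=np.array([np.cos(YAW),np.sin(YAW)]); SY=np.array([-SX[1],SX[0]])
def pan(x,y,z): return [*(PAN+x*SX+y*SY),z]
SCR=np.array([475.0,-429.2]); SYAW=-0.13
E
python3 - <<'E'
from h import *
import pickle
c=pickle.load(open('top.pkl','rb')); P=cloud(c)
Q=P[148:232,204:300].reshape(-1,3); Q=Q[(Q[:,2]>98)&(Q[:,2]<112)][:,:2]-PAN
print('sherds x',np.percentile(Q@SX,[0,1,99,100]),'y',np.percentile(Q@SY,[0,1,99,100]))
bot.move_gripper(60)
bot.move_to([*SCR,170],down(SYAW)); print(bot.read_state()['clock'])
print(bot.servo_line([*SCR,55],speed=120,until_force=15))
bot.move_gripper(20,60)
s=bot.read_state(); print(s['clock'],s['ee_pos'],s['grip_width'],s['grip_force'],s['ft_force'],s['joint_positions'],bot.tip_reach)
E
```

```text
sherds x [-77.68896684 -72.29531826  70.28365064  74.66293027] y [-48.53278415 -43.69065041  88.45433021  92.66683409]
3.8083
False
5.3167 [ 475.20133315 -429.33869015   55.56711829] 25.50599231437707 59.230257868766785 [-1.0761642   1.06855977  5.44327585] [-7.91913213e-01  7.04762437e-01  1.40003188e+00 -1.98915073e-05
  1.03599701e+00  9.08804632e-01] 19.0
```

```bash
python3 - <<'E'
from h import *
p=[*SCR,215]
bot.servo_line(p,speed=150)
bot.move_to(pan(-1.5,-76,215),down(YAW))
print(bot.servo_line(pan(-1.5,-76,148.5),speed=90,until_force=12))
s=bot.read_state(); print(s['clock'],s['ee_pos'],s['grip_width'],s['ft_force'])
print(bot.servo_line(pan(-1.5,118,148.5),speed=60,until_force=40))
s=bot.read_state(); print(s['clock'],s['ee_pos'],s['grip_width'],s['ft_force'])
c=cam('scene')
cv2.imwrite('pics/sweep.png',cv2.resize(c['image'][150:350,270:540],None,fx=2.9,fy=2.9,interpolation=cv2.INTER_CUBIC))
E
```

```text
False
9.3417 [562.9115861   92.53443966 149.07418353] 25.521978824605256 [ 0.39628679  0.14070251 -2.22409309]
False
12.725 [585.86516354 285.03095553 148.54361469] 25.36043758050052 [ 0.05121398  0.52564752 -1.69385251]
```

View pics/sweep.png

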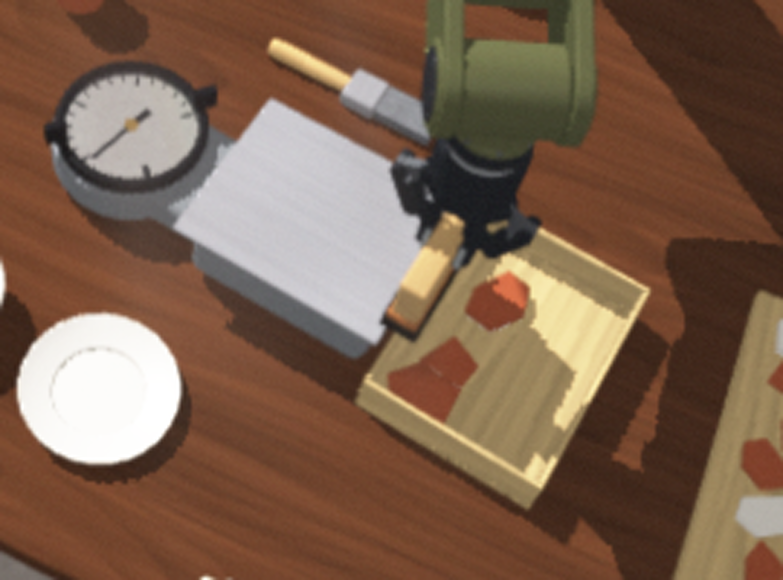

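The pan is empty and the sherds lie in the tray: two near (430,375) and one near (500,300). Now I'll stand the scraper back and look at the dial.

```bash
python3 - <<'E'
from h import *
bot.servo_line(pan(-1.5,118,215),speed=150)
bot.move_to([*SCR,215],down(SYAW))
bot.servo_line([*SCR,75],speed=130)
print(bot.servo_line([*SCR,54],speed=30,until_force=6)); s=bot.read_state(); print(s['ee_pos'],s['ft_force'])
bot.move_gripper(60)
bot.servo_line([*SCR,215],speed=180)
bot.move_gripper(0)
th=-0.80+0.42; p=DIAL+77*np.array([np.cos(th),np.sin(th)])
# view the dial from above with the wrist camera
bot.move_to([*DIAL,330],down(0.3))
c=cam('wrist'); t=cam('top'); print(bot.read_state()['clock'])
import pickle; pickle.dump((c,t),open('w.pkl','wb'))
print('cam',c['T'].round(2).tolist(),c['fovy'])
cv2.imwrite('pics/w1.png',c['image'])
cv2.imwrite('pics/t1.png',cv2.resize(t['image'][130:280,140:500],None,fx=2.2,fy=2.2,interpolation=cv2.INTER_CUBIC))
E
```

```text
True
[ 474.86630746 -429.07156758   55.60306486] [-0.70673691  1.23819903  4.09273239]
21.4417
cam [[0.29, -0.91, -0.3, 626.31], [-0.96, -0.28, -0.09, -21.52], [-0.0, 0.32, -0.95, 453.16], [0.0, 0.0, 0.0, 1.0]] 59.620482389836454
```

View pics/w1.png

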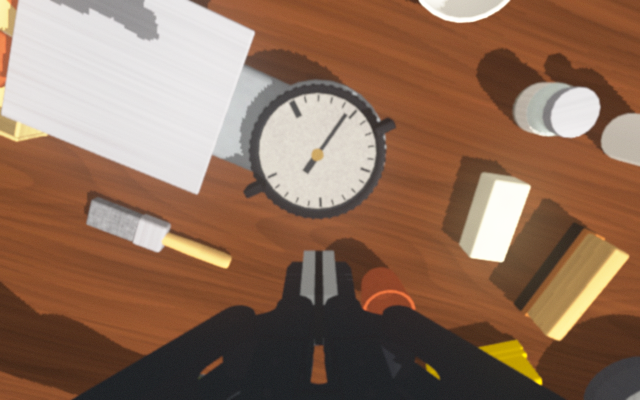

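View pics/t1.png

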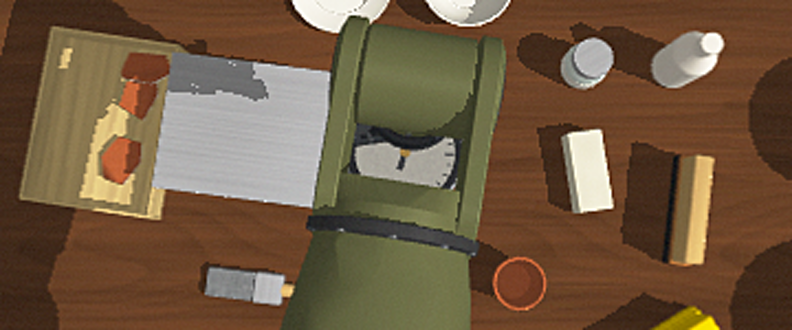

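All three sherds are in the tray (t1 at (145,68), (138,97) and (122,160)), and the scraper stands at (690,210). In the wrist view the hub is at (317,154), the zero mark at (295,108) and the pointer tip at (346,115). I'll unwrap the dial to polar for precise angles.

```bash
cat >> h.py <<'E'
def project(c,X):
    f=200/np.tan(np.radians(c['fovy'])/2); p=(X-c['T'][:3,3])@c['T'][:3,:3]
    s=p[:,:2]/p[:,2:]; s=s*(1+c['k1']*(s**2).sum(1,keepdims=True)); return s*f+[c['cx'],c['cy']]
def dial_angles(c,hub,z=66):
    """zero and pointer angle (world) by polar unwrapping about hub pixel"""
    o=at_z(c,[hub],z)[0]; th=np.linspace(-np.pi,np.pi,1440,endpoint=False); r=np.arange(20,72.)
    RR,TT=np.meshgrid(r,th); X=np.stack([o[0]+RR*np.cos(TT),o[1]+RR*np.sin(TT),0*RR+z],-1).reshape(-1,3)
    uv=project(c,X).astype(np.float32).reshape(*RR.shape,2)
    g=cv2.remap(cv2.cvtColor(c['image'],cv2.COLOR_BGR2GRAY),uv[...,0],uv[...,1],cv2.INTER_LINEAR)
    def peak(a,b,w):
        p=255-g[:,(r>=a)&(r<=b)].mean(1); p=p-np.median(p); p=cv2.blur(np.tile(p,3)[:,None],(1,w)).ravel()[1440:2880]
        i=p.argmax(); k=np.arange(i-25,i+26); q=np.clip(p[k%1440]-.3*p.max(),0,None)
        return th[0]+(k*q).sum()/q.sum()*2*np.pi/1440, p.max()
    return o,peak(50,58,20),peak(30,43,6),g
E
python3 - <<'E'
from h import *
import pickle
c,t=pickle.load(open('w.pkl','rb'))
# hub (orange) centroid
hsv=cv2.cvtColor(c['image'],cv2.COLOR_BGR2HSV)[140:168,303:332]
m=(hsv[...,1]>110)&(hsv[...,2]>90); v,u=np.nonzero(m); hub=(u.mean()+303,v.mean()+140); print(hub,m.sum())
for z in (62,66,70):
    o,a,b,g=dial_angles(c,hub,z); print(z,o.round(1),a,b)
print(at_z(c,[(295,108),(346,115)],66))
P=cloud(c); Q=P[75:225,240:400].reshape(-1,3); Q=Q[(Q[:,2]>86)&(Q[:,2]<102)]
(ce,wh,an)=cv2.minAreaRect(Q[:,:2].astype(np.float32)); print('tabs',ce,wh,an)
o,a,b,g=dial_angles(c,hub,66); cv2.imwrite('pics/polar.png',cv2.resize(g.T,(800,200)))
E
```

```text
(np.float64(316.855421686747), np.float64(154.49397590361446)) 83
62 [549.5 -43.   62. ] (np.float64(0.7394841313349843), np.float64(124.63333333333321)) (np.float64(-0.3030095096368055), np.float64(124.32142857142868))
66 [550.3 -42.8  66. ] (np.float64(0.7396816215354458), np.float64(124.30000000000001)) (np.float64(-0.3029685620857725), np.float64(124.33333333333337))
70 [551.  -42.5  70. ] (np.float64(0.7399039921982316), np.float64(124.08333333333331)) (np.float64(-0.30297059182115893), np.float64(124.28571428571425))
[[591.92765316  -5.34245112  66.        ]
 [601.10087332 -60.25369111  66.        ]]
tabs (550.4113159179688, -42.96345520019531) (10.564033508300781, 175.94610595703125) 42.88345718383789
```

View pics/polar.png

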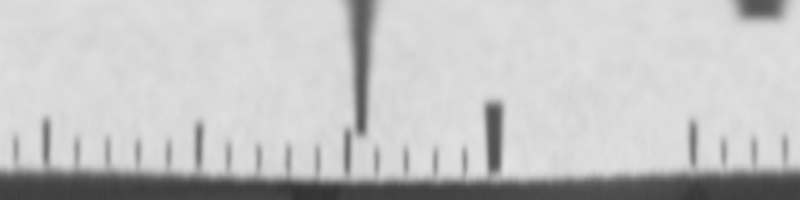

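Pointer at -0.303, zero at 0.740, so the bezel must turn about -1.04 rad clockwise. I'll push tab_right with closed fingers along the arc, stop about 0.1 rad short, then measure.

```bash
cat >> h.py <<'E'
DC=np.array([549.,-43.8])
def push_pose(th,gap=16.,z=99):  # finger centre behind a tab at angle th, pushing clockwise
    r=np.array([np.cos(th),np.sin(th)]); t=np.array([-r[1],r[0]])
    return [*(DC+77*r+gap*t),z],down(th+np.pi/2)
def find_hub(c):
    uv=project(c,np.array([[*DC,66.]]))[0].round().astype(int); u0,v0=uv-18
    h=cv2.cvtColor(c['image'],cv2.COLOR_BGR2HSV)[v0:v0+36,u0:u0+36]
    v,u=np.nonzero((h[...,1]>110)&(h[...,2]>90)&(h[...,0]<30)); return (u.mean()+u0,v.mean()+v0),len(u)
E
python3 - <<'E'
from h import *
z0=-0.831
p,q=push_pose(z0,30,140); bot.move_to(p,q)
p,q=push_pose(z0,30); print(bot.servo_line(p,q,speed=80,until_force=10))
for th in np.linspace(z0,-1.874+0.10,9):
    p,q=push_pose(th); hit=bot.servo_line(p,q,speed=60,until_force=25)
    if hit: print('hit',th); break
s=bot.read_state(); print(s['clock'],s['ee_pos'],s['ft_force'])
c=cam('wrist'); cv2.imwrite('pics/w2.png',c['image'])
hub,n=find_hub(c); print(hub,n); o,a,b,g=dial_angles(c,hub); print(o,a,b)
E
```

```text
False
25.7917 [ 549.44173947 -122.40486615   99.0929058 ] [ 0.34278285 -0.46532149 -0.75864394]
(np.float64(170.82004089979552), np.float64(278.2597137014315)) 489
[550.72953541 -44.92573689  66.        ] (np.float64(2.93218007584884), np.float64(182.86111111111097)) (np.float64(-2.8097017393532537), np.float64(165.88095238095252))
```

View pics/w2.png

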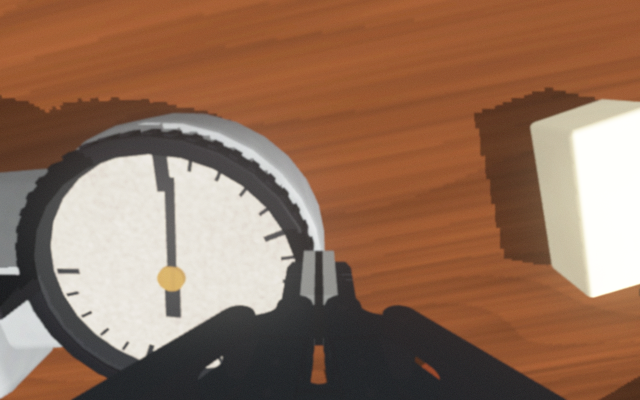

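The dial is visible with the zero mark at (163,172), just left of the pointer tip at (169,185), and the fingers block the lower right. I'll restrict the angle window, take the zero at radii beyond the pointer tip, and step in.

```bash
cat >> h.py <<'E'
def fine(c):
    hub,n=find_hub(c); o,_,_,g=dial_angles(c,hub); th=np.linspace(-np.pi,np.pi,1440,endpoint=False); r=np.arange(20,72.)
    w=(th>-.8)&(th<.3)
    def ctr(a,b):
        p=255.-g[w][:,(r>=a)&(r<=b)].mean(1); p-=np.median(p); q=np.clip(p-.4*p.max(),0,None)
        i=p.argmax(); q[np.abs(np.arange(len(q))-i)>30]=0; return (th[w]*q).sum()/q.sum()
    return o.round(1),ctr(58.5,62.5),ctr(28,43),n
E
python3 - <<'E'
from h import *
th=-1.774
for i in range(4):
    o,z,p,n=fine(cam('wrist')); print(i,o,n,'zero',z.round(4),'ptr',p.round(4),'diff',(z-p).round(4))
    d=z-p
    if d<0.012: break
    th-=d*(0.7 if i==0 else 1) ; P,q=push_pose(th); bot.servo_line(P,q,speed=20,until_force=25)
s=bot.read_state(); print(s['clock'],th)
# back off, rise, view from above
P,q=push_pose(th,45); bot.servo_line(P,q,speed=60)
P[2]=200; bot.servo_line(P,q,speed=120)
bot.move_to([*(DC-[20,0]),330],down(-0.3)); bot.dwell(.3)
c=cam('wrist'); print('final',fine(c),bot.read_state()['clock'])
u,v=project(c,np.array([[*DC,66.]]))[0].astype(int); cv2.imwrite('pics/w3.png',cv2.resize(c['image'][max(v-90,0):v+90,max(u-120,0):u+120],None,fx=3,fy=3,interpolation=cv2.INTER_CUBIC))
E
```

```text
0 [550.7 -44.9  66. ] 488 zero -0.2521 ptr -0.3201 diff 0.068
1 [550.6 -45.   66. ] 485 zero -0.2946 ptr -0.3213 diff 0.0267
2 [550.6 -45.1  66. ] 491 zero -0.3216 ptr -0.321 diff -0.0005
26.5833 -1.8482856041358708
final (array([550.1, -43.3,  66. ]), np.float64(-0.27708705609519496), np.float64(-0.3048886861522944), 91) 29.25
```

View pics/w3.png

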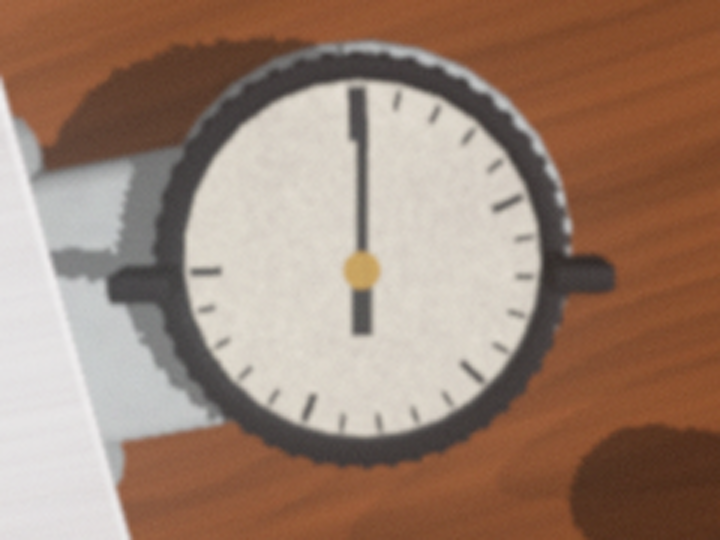

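From above, with little parallax, the zero at (357,105) is still about 0.028 rad anticlockwise of the pointer at (362,140). One more small push.

```bash
python3 - <<'E'
from h import *
th=-1.8483
P,q=push_pose(th,40,140); bot.move_to(P,q)
P,q=push_pose(th,40); bot.servo_line(P,q,speed=100,until_force=10)
P,q=push_pose(th,17); bot.servo_line(P,q,speed=50,until_force=25)
th-=0.0285
P,q=push_pose(th); bot.servo_line(P,q,speed=15,until_force=25)
print('near',fine(cam('wrist')))
P,q=push_pose(th,45); bot.servo_line(P,q,speed=60)
P[2]=200; bot.servo_line(P,q,speed=120)
bot.move_to([*(DC-[20,0]),330],down(-0.3)); bot.dwell(.3)
c=cam('wrist'); print('final',fine(c),bot.read_state()['clock'])
u,v=project(c,np.array([[*DC,66.]]))[0].astype(int); cv2.imwrite('pics/w4.png',cv2.resize(c['image'][max(v-90,0):v+90,max(u-120,0):u+120],None,fx=3,fy=3,interpolation=cv2.INTER_CUBIC))
E
```

```text
near (array([550.6, -45.1,  66. ]), np.float64(-0.3492642903306884), np.float64(-0.3203809906705409), 494)
final (array([550.1, -43.3,  66. ]), np.float64(-0.304543109947551), np.float64(-0.3046771267415772), 91) 34.3583
```

View pics/w4.png

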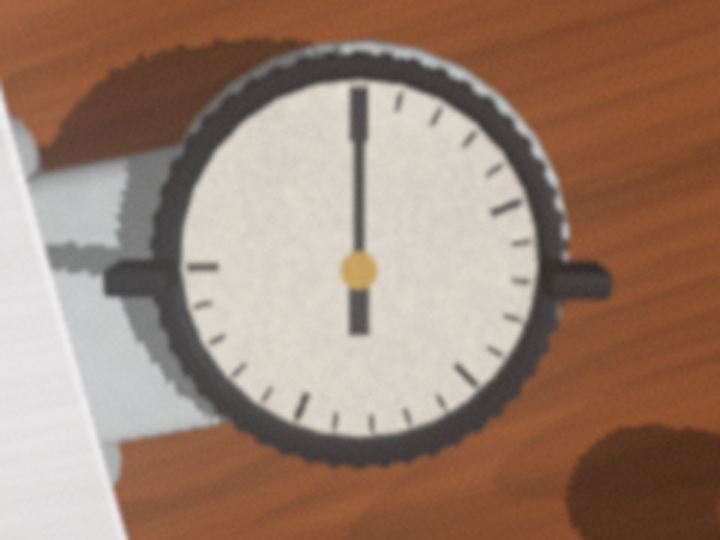

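The pointer at (359,150) now lies centred on the zero mark at (359,112), and the arm is clear.

```bash
python3 -c "
from rig import bot
print(bot.finish_job())"
```

```text
the job is handed in; nothing more can be done
None
```

The job is handed in: all three sherds are in the tray, the scraper is back on the bench, and the pointer lies on the zero mark to within 0.001 rad in the last overhead view, at about 34 s on the clock.

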